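# Set the idler block and hold the belt tensioner back past its catch

### The arm

A 6-joint arm with a two-finger parallel gripper is mounted at the origin on the work surface. World frame = base frame: x ahead of the robot, y to its left, z up, the work surface at z = 0. Lengths are in m, angles in rad, forces in N, time in s.
With the tool pointing down it reaches from about 0.375 to 0.975 m from the base axis. Payload 3.8 kg.
Tool frame: the origin (TCP) lies on the centre line of the jaws, within the pads' length; the fingertips stand 14 mm ahead of it and the grasp point (between the pads) lies 5 mm behind it; x points along the fingers, y is the direction in which the jaws open and shut, and the axes are right-handed (so a half turn about x gives the same grasp; the last joint's range is limited). The gripper opens to 85 mm and grips with 20 to 120 N. Pads are 22 mm wide; open, the fingers measure 114 mm over their backs; the gripper's body (76 mm by 85 mm) begins 54 mm behind the grasp point. The pads swing forward as they close: fully open they stand 13 mm farther back than shut.
Start: joints at [1.156, 0.264, 1.604, -0, 1.274, -0.037], TCP at [0.249, 0.627, 0.245] pointing down, gripper open.
Joint ranges: [-2.63, 2.63], [-0.94, 2.18], [0.31, 2.57], [-1.31, 4.45], [0, 2.66], [-2.55, 2.55]. Speed limits (rad/s): [2.57, 2.57, 3.14, 3.14, 3.14, 3.14].

### API

Orientations are given as a rotation vector (axis times angle).
In Python, from workcell import bot gives the robot as it stands.
- The arm moves only by the shell command python3 -m creep 'ROWS' [FORCE]. ROWS is JSON, a list of rows, each an object with "grip": the finger opening in cm, from 0 to 8.54; "dp": the shift along the tool's x, y, z in cm, a list of three; "rotation": the turn, a rotation vector about the tool's x, y, z in rad, a list of three. A call has 1 to 5 rows; each row is the pose to reach, as a shift and turn from the pose commanded when the call began, along the tool's axes at that moment; what a row does not reach only later rows make up. A row lasts 1/12 s, in which the tool goes at most 41.7 mm and 7.16 degrees, less where a joint would pass 70% of its speed; a pose out of reach is approached as far as the arm can. A call with a gripper value outside its range is refused whole. The fingers move at their own pace and stop on an object; FORCE is the grip in N (left out, the last holds). Time passes only in rows, so rows that repeat a pose let the fingers close. It gives the time, the measured TCP pose, the force and the opening at its end, in the units of the state.
- bot.read_state(): the state, without advancing time (a new reading comes with each control period).
- bot.read_camera(name): name is "side" or "top" or "wrist"; returns (picture, depth): 480x640x3 uint8, red, green, blue; 480x640 float32, m along the optical axis (not along the pixel's ray), 0 where there is no reading.
- bot.get_calibration(name): a dict with "fx", "fy", "cx", "cy" (pixels), "rvec" (rotation vector, rad) and "tvec" (3), from world to camera coordinates, as OpenCV has them. Camera axes: x right, y down, z forward; pixel columns grow to the right and rows downward; lengths in m; the calibration is good to about 2 mm. The wrist camera is an equidistant fisheye: a pixel r from the principal point sees the ray r / f radians off the axis. A picture is of the moment at which its call begins: read the wrist's pose just before it. get_calibration takes no time and is no camera call; for the wrist camera it gives the pose at the moment of the call.
- bot.finish_job(): hands the job in, once; it reports no verdict.
The state is a dict: "time": time; "q": joint angles; "joint_vel": joint speeds; "joint_torque": joint torques, N m; "tool_pos": TCP position; "tcp_rot": TCP orientation; "wrist_force": force on the tool from outside, world axes, zero at the start; "torque": the same for the moment, N m; "width": opening from 0.0 (shut) to 1.0 (fully open).
Only numpy, scipy, OpenCV 4.12 (cv2) and the standard library are available. Lean on these libraries where they do the work, as an engineer would, in place of code of your own. Each camera call takes 0.05 s, during which the arm holds its last target.

### The job

Get the belt drive ready for its belt: stand the loose idler block upright on the base plate, a long side of its foot flush against the fence rail, straight across from the tensioner's roller at rest (within a centimetre along the rail), and let go of it. Then push the tensioner arm (it has a red handle) back until the pawl clicks in behind the catch tooth, carry on nearly to the back stop, and finish there still holding the arm back against its spring, so that no load rests on the pawl while a colleague loops the belt on. Leave everything else on the bench where it lies.

Things in the scene. Friction and masses are not known exactly. Their poses are not given: they have to be found in the camera images.
- rig: Belt-drive rig fixed to the bench: aluminium base plate 440 x 340 x 12 mm with a grid of holes. Origin at bench height midway between two toothed pulleys; z up; x from the drive pulley (x -140, on a black motor) to the driven one (x +140, over a steel disc 120 mm dia.). Pulleys 68 mm dia., tops 92 mm above the bench. Plate: x -200..240, y -150..190 mm, top 12 mm above the bench.
- rail_face (a point): Point on the fence rail's inner face, where it meets the plate's top; axes as the rig's, at rig x = 0, y = -100 mm, z = 12 mm. The rail is a slotted aluminium bar 30 x 30 mm along the rig's x (-170 to +210 mm), standing on the plate on the robot's right of the pulleys; this face looks to +y, to the pulleys, and the idler block goes against it.
- tensioner: Blue bracket of the spring tensioner, fixed on the plate on the +y side of the pulleys, axes as the rig's; its place along the rig's x varies. Origin on the plate's top, on the arm's pivot axis. A cranked aluminium arm (top 44 mm above the plate) runs from the pivot to a black roller, then to a red handle; a sprung pawl slider sits in a guide at x = 60..145 mm.
- roller_rest (a point): Centre of the tensioner's black roller (36 mm dia., flanges 40 mm) as it stands at rest, 57 mm above the plate. Fixed in the bracket: it stays there when the arm is pushed back. Axes as the rig's. The idler block goes across from it: same place along the rig's x, within 10 mm.
- tensioner_arm (a joint): Arm angle about its upright pivot, rad. 0 = rest; grows as the handle goes to the rig's +y, away from the pulleys (clockwise from above). Spring: 0.6 N m at 0, 3.8 N m more per rad. The catch tooth lifts the pawl from about 0.02; it drops in behind the tooth at about 0.275, where the arm would rest if let go. Back stop 0.44. Hold it above 0.315 at the end.
- pawl (a joint): Slide of the sprung steel pawl with the yellow pull knob, m: 0 = fully in (at rest, and again once it has dropped in behind the tooth), about 0.006 on the crest of the tooth.
- red_handle (a point): Middle of the red upright handle on the arm's free end: a cylinder 20 mm dia. (top 22 mm) from 44 to 99 mm above the plate. This point is on its axis, 70 mm above the plate, and moves with the arm, 181 mm from the pivot axis; at rest it lies at x -180, y -20 mm in the bracket's frame. Beside it, towards the drive pulley, about 55 mm are free.
- idler_block: Loose idler block, 0.35 to 0.7 kg: dark foot 60 (its x) x 46 (its y) x 8 mm, on it an aluminium block 44 (x) x 40 (y) mm up to 43 mm high, a black roller 36 mm dia. (flanges 40) at 45..68 mm, bolt head to 72 mm. Origin: centre of the foot's underside, z up. Starts on the bench right of the rig. Either end may lead. Flush, its origin is at rig y = -77, z = 12 mm.
- spare_roller: Bystander: white flanged roller 40 mm dia., 22 mm tall, standing on the base plate near the drive pulley. Origin in the centre of its underside. Leave alone.
- eye_bolt: Bystander: steel eye bolt, about 75 mm long, lying on the base plate between the pulleys. Origin beneath the collar. Leave alone.
- turnbuckle: Bystander: steel turnbuckle about 220 mm long on the bench, at the left. Origin beneath its middle. Leave alone.
- dial_stand: Bystander: dial gauge on a bent black arm with a 50 x 60 mm black magnetic foot, 145 mm tall, on the bench at the right. Origin beneath the foot. Leave alone.
- readout: Bystander: beige hand-held readout 150 x 85 x 37 mm, on the right. Origin beneath its middle. Leave alone.
- hex_key: Bystander: T-handle hex key with orange grip, 160 mm long, lying left of the rig. Origin beneath its shaft. Leave alone.
- load_disc: Bystander: steel disc 130 mm dia. with three eye bolts, 50 mm tall, left of the rig. Origin beneath its centre. Leave alone.
- screw_tray: Bystander: blue two-part tray 130 x 100 x 30 mm with screws, on the right. Origin beneath its centre. Leave alone.
Mind the look-alikes: they are no part of the job. Several things look just like the idler_block: the one meant starts farthest to the robot's left.

How it is judged:
By the outcome, as a careful person would: the job done as asked, in the order asked, and still so for the second after the job is handed in, while the arm keeps its last pose, push and grip.
It also fails if it takes over 48 s, if anything falls off the work surface, if the arm or the gripper's body presses on something with over 40 N, if the wrist force passes 120 N, or if a joint passes its speed limit or range.

## Working session

There is one attempt and no reset: what is moved stays moved. The work goes in short steps, Python scripts to look and compute and a shell command to move; the robot and the scene stay as the last step left them, time stands still between calls to the robot, and variables do not carry over. Pictures are saved under pics/ and viewed, and the job is handed in when it is done.

```bash
ls; mkdir -p pics; cat > h.py <<'E'
import numpy as np, cv2
from workcell import bot
from scipy.spatial.transform import Rotation as R
def cal(n):
    c=bot.get_calibration(n); return c, R.from_rotvec(c['rvec']).as_matrix(), np.array(c['tvec'])
def ray(n,u,v,C=None):
    c,Rm,t=C or cal(n); o=-Rm.T@t
    x=(u-c['cx'])/c['fx']; y=(v-c['cy'])/c['fy']
    if n=='wrist':
        r=np.hypot(x,y); s=np.sin(r)/r if r>1e-9 else 1
        d=np.array([x*s,y*s,np.cos(r)])
    else: d=np.array([x,y,1.])
    return o,Rm.T@d
def onz(n,u,v,z,C=None):
    o,d=ray(n,u,v,C); return o+d*(z-o[2])/d[2]
def dpt(n,u,v,D,C=None):
    o,d=ray(n,u,v,C); return o+d*D[int(v),int(u)]
def proj(n,p,C=None):
    c,Rm,t=C or cal(n); q=Rm@np.array(p)+t
    if n=='wrist':
        th=np.arctan2(np.hypot(q[0],q[1]),q[2]); k=th/np.hypot(q[0],q[1]); return c['fx']*q[0]*k+c['cx'],c['fy']*q[1]*k+c['cy']
    return c['fx']*q[0]/q[2]+c['cx'],c['fy']*q[1]/q[2]+c['cy']
def tri(a,b):
    (o1,d1),(o2,d2)=a,b
    d1=d1/np.linalg.norm(d1);d2=d2/np.linalg.norm(d2)
    s=np.linalg.lstsq(np.c_[d1,-d2],o2-o1,rcond=None)[0]
    p,q=o1+s[0]*d1,o2+s[1]*d2
    return (p+q)/2,np.linalg.norm(p-q)
E
python3 - <<'E'
from h import *
for n in ['top','side','wrist']:
    p,d=bot.read_camera(n); cv2.imwrite(f'pics/{n}0.png',p[:,:,::-1]); np.save(f'{n}0.npy',d); c,Rm,t=cal(n);print(n,c['fx'],-Rm.T@t,Rm[2], (d>0).mean())
s=bot.read_state();print(s)
E
```

```text
pics
top 483.35355693225534 [0.27439616 0.00175222 1.27770457] [ 0.14742227 -0.00309483 -0.9890688 ] 0.99580078125
side 450.23100863300255 [-0.12041696 -0.70643543  1.08781652] [ 0.4110414   0.51538286 -0.75194779] 0.9961295572916666
wrist 371.64829954431775 [0.17125479 0.65832468 0.37263726] [ 0.30247034 -0.12291246 -0.94520062] 0.9959212239583334
{'time': 0.15, 'q': array([ 1.15607693e+00,  2.64616552e-01,  1.60509334e+00, -1.02667080e-05,
        1.27372806e+00, -3.69067515e-02]), 'joint_vel': array([ 4.46035382e-04, -2.48431630e-03, -2.88735699e-03, -6.81246750e-06,
        9.25783394e-04, -2.66275237e-03]), 'joint_torque': array([-2.38384894e-05, -5.15905809e+01, -3.67960846e+01, -1.48502031e-04,
        8.10098718e-03,  1.56426654e-05]), 'tool_pos': array([0.24877984, 0.62687164, 0.24420562]), 'tcp_rot': array([ 0.29500673,  1.55080056, -0.29784916]), 'wrist_force': array([0.78947119, 0.49874523, 0.13082665]), 'torque': array([-0.02257003, -0.02824935, -0.02914976]), 'width': 0.9995551112415751}
```

View pics/top0.png

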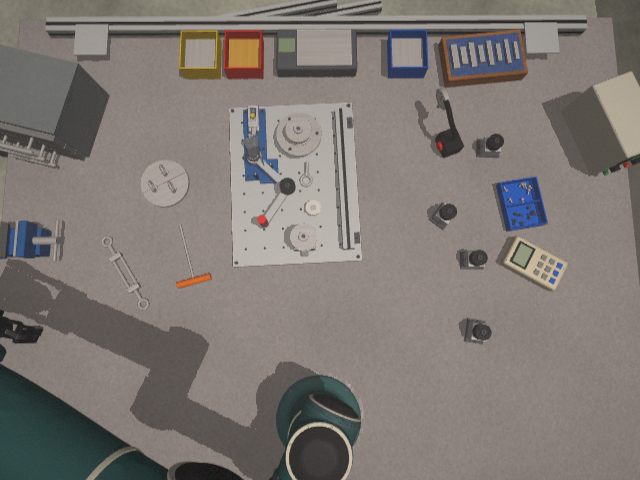

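View pics/side0.png

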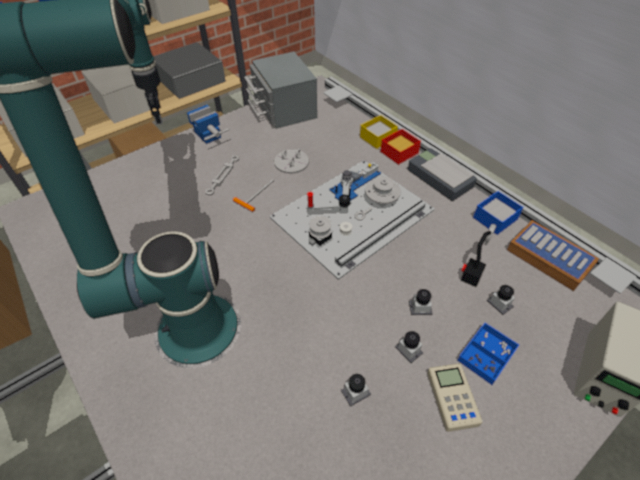

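The four look-alike blocks in the top view are at (443,213), (474,259), (478,331) and (490,146). Robot-left is toward smaller columns, so the block at (443,213) fits. I'll confirm it in an enlarged crop and measure the world y of each.

```bash
python3 - <<'E'
from h import *
p=cv2.imread('pics/top0.png');D=np.load('top0.npy')
for u,v in [(446,212),(478,258),(480,331),(494,143)]: print(u,v,onz('top',u,v,0.07).round(3),dpt('top',u,v,D).round(3))
a=cv2.resize(p[190:235,415:475],(800,600),interpolation=cv2.INTER_CUBIC);cv2.imwrite('pics/crop_block.png',a)
a=cv2.resize(p[95:275,215:375],None,fx=3.33,fy=3.33,interpolation=cv2.INTER_CUBIC);cv2.imwrite('pics/crop_rig.png',a)
s=cv2.imread('pics/side0.png')
a=cv2.resize(s[155:280,265:440],None,fx=4.5,fy=4.5,interpolation=cv2.INTER_CUBIC);cv2.imwrite('pics/crop_rigs.png',a)
E
```

```text
446 212 [ 0.515 -0.33   0.07 ] [ 0.515 -0.33   0.07 ]
478 258 [ 0.397 -0.405  0.07 ] [ 0.397 -0.403  0.074]
480 331 [ 0.217 -0.4    0.07 ] [ 0.217 -0.4    0.071]
494 143 [ 0.697 -0.463  0.07 ] [ 0.698 -0.463  0.07 ]
```

View pics/crop_block.png

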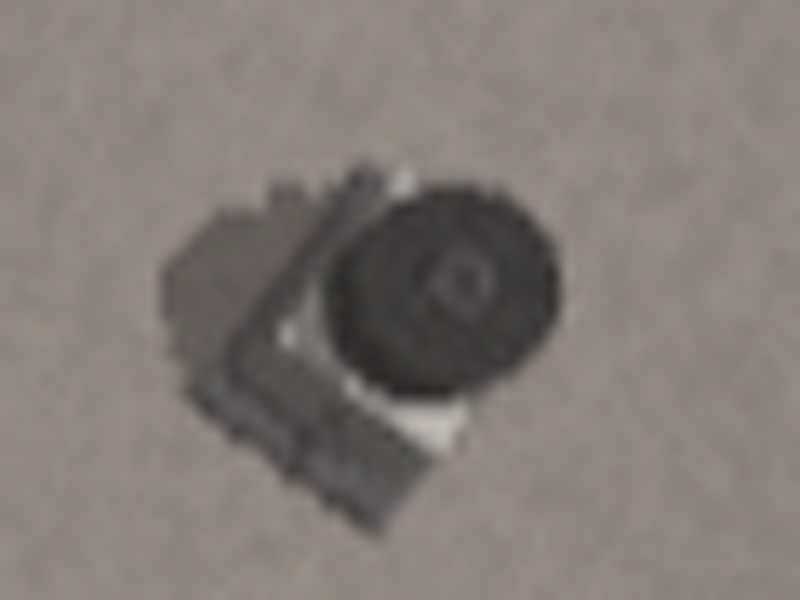

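View pics/crop_rig.png

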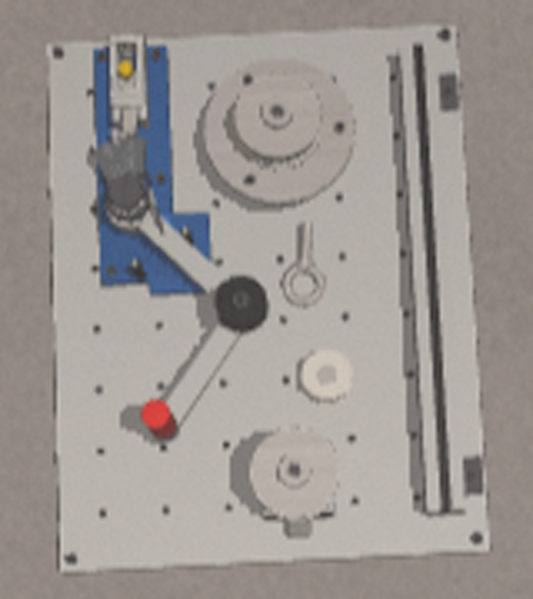

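View pics/crop_rigs.png

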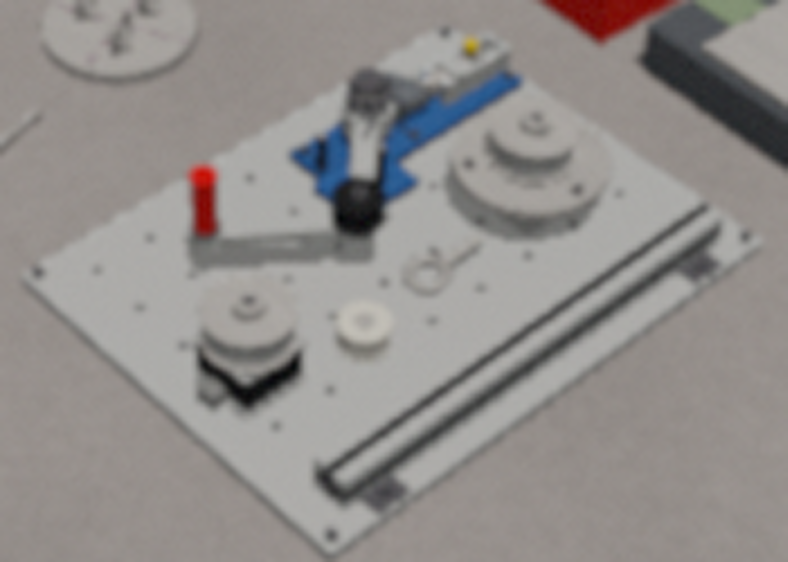

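The crop shows the block standing upright at about (446,212). Its y of -0.330 is clearly left of the others (-0.40, -0.405, -0.463), so it is the one meant. Next I'll measure the rig frame, roller, handle and block.

```bash
cat > rig.py <<'E'
from h import *
p=cv2.imread('pics/top0.png');D=np.load('top0.npy');C=cal('top')
hsv=cv2.cvtColor(p,cv2.COLOR_BGR2HSV)
m=((hsv[...,1]<18)&(hsv[...,2]>150)).astype(np.uint8)
m[:,:215]=0;m[:,375:]=0;m[:95]=0;m[275:]=0
m=cv2.morphologyEx(m,cv2.MORPH_CLOSE,np.ones((9,9)))
cs=max(cv2.findContours(m,0,2)[0],key=cv2.contourArea)
P=np.array([onz('top',u,v,0.012,C)[:2] for u,v in cs[:,0,:]+0.0]).astype(np.float32)
(cx,cy),(w,h),a=cv2.minAreaRect(P); print('rect',cx,cy,w,h,a)
bx=cv2.boxPoints(((cx,cy),(w,h),a));print(bx.round(3))
print([tuple(np.round(proj('top',[*b,.012],C),1)) for b in bx])
E
python3 - <<'E'
from rig import *
D2=D
# pulleys, roller, red handle by colour, heights
def blob(mask,box):
    u0,v0,u1,v1=box; k=np.zeros_like(mask);k[v0:v1,u0:u1]=mask[v0:v1,u0:u1]
    n,l,s,c=cv2.connectedComponentsWithStats(k.astype(np.uint8)); i=1+np.argmax(s[1:,4]); return c[i],s[i]
red=((hsv[...,0]<8)|(hsv[...,0]>172))&(hsv[...,1]>120)
c,s=blob(red,(245,200,285,240));print('red',c,s,onz('top',*c,.105,C),D[int(c[1]),int(c[0])],dpt('top',*c,D,C))
blk=hsv[...,2]<60
c,s=blob(blk,(270,170,305,200));print('roller',c,s,onz('top',*c,.08,C),dpt('top',*c,D,C))
# height map to find pulleys
vv,uu=np.mgrid[95:275,215:375]
Z=np.array([[dpt('top',u,v,D,C) for u in range(215,375)] for v in range(95,275)])
for nm,(u0,v0,u1,v1) in dict(drive=(280,215,325,255),driven=(270,110,325,160),roll=(270,170,305,200)).items():
    z=Z[v0-95:v1-95,u0-215:u1-215]; mm=(z[...,2]>.075)&(z[...,2]<.13); q=z[mm]; (c,r)=cv2.minEnclosingCircle(q[:,:2].astype(np.float32)); print(nm,mm.sum(),c,r,np.median(q[:,2]),(q[:,:2].max(0)+q[:,:2].min(0))/2)
E
```

```text
rect 0.611458957195282 0.06158527731895447 0.44117873907089233 0.3386588394641876 2.643922805786133
[[ 0.383  0.221]
 [ 0.399 -0.118]
 [ 0.84  -0.097]
 [ 0.824  0.241]]
[(np.float64(232.7), np.float64(266.5)), (np.float64(361.6), np.float64(260.0)), (np.float64(351.3), np.float64(101.1)), (np.float64(228.7), np.float64(106.9))]
red [262.02666667 219.77333333] [257 215  10  11  75] [0.49038606 0.1346644  0.105     ] 1.1871293 [0.48962701 0.13419731 0.10912122]Traceback (most recent call last):
  File "<stdin>", line 10, in <module>
  File "<stdin>", line 6, in blob
    return _wrapfunc(a, 'argmax', axis=axis, out=out, **kwds)
    return bound(*args, **kwds)
ValueError: attempt to get argmax of an empty sequence
```

```bash
python3 - <<'E'
from rig import *
Z=np.array([[dpt('top',u,v,D,C) for u in range(215,375)] for v in range(95,275)])
th=np.deg2rad(2.644);Rr=np.array([[np.cos(th),-np.sin(th)],[np.sin(th),np.cos(th)]])
O=np.array([cx,cy])-Rr@[.02,.02];print('O',O)
for nm,(u0,v0,u1,v1),lo,hi in [('drive',(280,215,325,255),.083,.1),('driven',(270,110,325,160),.083,.1),('roll',(270,170,305,200),.070,.13),('red',(250,205,280,235),.085,.13),('rail',(325,100,362,262),.036,.06)]:
    z=Z[v0-95:v1-95,u0-215:u1-215]; mm=(z[...,2]>lo)&(z[...,2]<hi); q=z[mm]; (c,r)=cv2.minEnclosingCircle(q[:,:2].astype(np.float32))
    rg=(q[:,:2]-O)@Rr; md=(np.percentile(rg,98,axis=0)+np.percentile(rg,2,axis=0))/2
    print(nm,mm.sum(),np.array(c).round(4),round(r,4),'z',np.median(q[:,2]).round(4),'rig',((np.array(c)-O)@Rr).round(4),'mid',md.round(4),'ext',(np.percentile(rg,98,axis=0)-np.percentile(rg,2,axis=0)).round(4))
# block
m=np.zeros((480,640),bool)
pts=[]
for v in range(188,235):
  for u in range(415,475):
    P=dpt('top',u,v,D,C)
    if P[2]>.004: pts.append(P)
pts=np.array(pts)
for lo,hi in [(.004,.015),(.03,.05),(.055,.08)]:
    q=pts[(pts[:,2]>lo)&(pts[:,2]<hi)];print(len(q),cv2.minAreaRect(q[:,:2].astype(np.float32)))
E
```

```text
rect 0.611458957195282 0.06158527731895447 0.44117873907089233 0.3386588394641876 2.643922805786133
[[ 0.383  0.221]
 [ 0.399 -0.118]
 [ 0.84  -0.097]
 [ 0.824  0.241]]
[(np.float64(232.7), np.float64(266.5)), (np.float64(361.6), np.float64(260.0)), (np.float64(351.3), np.float64(101.1)), (np.float64(228.7), np.float64(106.9))]
O [0.59240285 0.04068397]
drive 401 [0.4509 0.0343] 0.0338 z 0.0853 rig [-0.1416  0.0002] mid [-0.1416  0.0002] ext [0.059  0.0604]
driven 324 [0.7294 0.0471] 0.0336 z 0.0854 rig [1.372e-01 1.000e-04] mid [0.1372 0.001 ] ext [0.0585 0.0598]
roll 190 [0.5838 0.0751] 0.0206 z 0.0797 rig [-0.007   0.0348] mid [-0.0067  0.0348] ext [0.0368 0.0354]
red 71 [0.4911 0.1362] 0.0109 z 0.1097 rig [-0.0968  0.1001] mid [-0.0976  0.1   ] ext [0.0177 0.0187]
rail 1592 [ 0.6164 -0.0815] 0.19 z 0.0419 rig [ 0.0183 -0.1232] mid [ 0.0177 -0.1146] ext [0.3656 0.0291]
255 ((0.5311335921287537, -0.34416696429252625), (0.16325555741786957, 0.12630170583724976), 89.7494125366211)
98 ((0.5165837407112122, -0.33651942014694214), (0.03994210809469223, 0.04438218101859093), 52.559906005859375)
199 ((0.5172063708305359, -0.33693549036979675), (0.039337318390607834, 0.038752924650907516), 19.690990447998047)
```

```bash
cat > go.py <<'E'
from h import *
def go(p,ang,label=''):
    """needed dp(cm), rotation in tool frame to reach TCP p, pointing down, jaw (tool y) at world angle ang deg (mod 180, nearest)"""
    s=bot.read_state(); T=R.from_rotvec(s['tcp_rot']); M=T.as_matrix()
    cur=np.rad2deg(np.arctan2(M[1,1],M[0,1]))
    best=None
    for k in (-2,-1,0,1,2):
        a=np.deg2rad(ang+180*k); y=np.array([np.cos(a),np.sin(a),0]); x=np.array([0,0,-1.]); G=np.c_[x,y,np.cross(x,y)]
        rv=(T.inv()*R.from_matrix(G)).as_rotvec()
        if best is None or np.linalg.norm(rv)<np.linalg.norm(best)-1e-6: best=rv
    d=M.T@(np.array(p)-s['tool_pos'])*100
    print(label,'cur',s['tool_pos'].round(4),'jaw',cur.round(1),'q6',s['q'][5].round(2),'t',s['time'],'F',s['wrist_force'].round(1),'w',round(s['width'],3),'\n  dp',d.round(2),'rot',best.round(3))
E
python3 - <<'E'
from go import *
s=bot.read_state();print(R.from_rotvec(s['tcp_rot']).as_matrix().round(3))
go([.517,-.337,.2],-37.4)
E
```

```text
[[-0.001  0.369  0.929]
 [-0.002  0.929 -0.369]
 [-1.    -0.002 -0.   ]]
 cur [0.2488 0.6269 0.2442] jaw 68.4 q6 -0.04 t 0.15 F [0.8 0.5 0.1] w 1.0 
  dp [  4.56 -79.69  60.49] rot [-1.296e+00 -1.000e-03  2.000e-03]
```

```bash
python3 -m creep '[{"grip":8.5,"dp":[0.5,-16,12],"rotation":[0.6,0,0]},{"grip":8.5,"dp":[0.5,-16,12],"rotation":[0.6,0,0]},{"grip":8.5,"dp":[0.5,-16,12],"rotation":[0.6,0,0]},{"grip":8.5,"dp":[0.5,-16,12],"rotation":[0.6,0,0]},{"grip":8.5,"dp":[0.5,-16,12],"rotation":[0.6,0,0]}]'
python3 -c "
from go import *
go([.517,-.337,.2],-37.4)"
```

```text
time: 0.57
tool_pos: [0.3014, 0.4316, 0.2395]
tcp_rot: [0.765, 1.431, -0.768]
wrist_force: [1.1, 0.2, 0.3]
width: 0.992
 cur [0.3014 0.4316 0.2395] jaw 33.6 q6 0.33 t 0.5667 F [1.1 0.2 0.3] w 0.992 
  dp [  4.08 -24.63  75.92] rot [1.24  0.002 0.   ]
```

```bash
python3 -m creep '[{"grip":8.5,"dp":[0.5,-6.4,19.8],"rotation":[0.6,0,0]},{"grip":8.5,"dp":[0.5,-6.4,19.8],"rotation":[0.6,0,0]},{"grip":8.5,"dp":[0.5,-6.4,19.8],"rotation":[0.6,0,0]},{"grip":8.5,"dp":[0.5,-6.4,19.8],"rotation":[0.6,0,0]},{"grip":8.5,"dp":[0.5,-6.4,19.8],"rotation":[0.6,0,0]}]'
python3 -c "
from go import *
go([.517,-.337,.2],-37.4)"
```

```text
time: 0.98
tool_pos: [0.3589, 0.2325, 0.2351]
tcp_rot: [1.218, 1.203, -1.218]
wrist_force: [1.1, 0.1, -0.0]
width: 0.993
 cur [0.3589 0.2325 0.2351] jaw -0.7 q6 0.53 t 0.9833 F [ 1.1  0.1 -0. ] w 0.993 
  dp [ 3.51 16.51 56.75] rot [ 0.64 -0.   -0.  ]
```

```bash
python3 -m creep '[{"grip":8.5,"dp":[1,5.6,19.6],"rotation":[0.6,0,0]},{"grip":8.5,"dp":[1,5.6,19.6],"rotation":[0.6,0,0]},{"grip":8.5,"dp":[1,5.6,19.6],"rotation":[0.6,0,0]},{"grip":8.5,"dp":[1,5.6,19.6],"rotation":[0.6,0,0]},{"grip":8.5,"dp":[1,5.6,19.6],"rotation":[0.6,0,0]}]'
python3 -c "
from go import *
go([.517,-.337,.2],-37.4)"
```

```text
time: 1.4
tool_pos: [0.4136, 0.0357, 0.2252]
tcp_rot: [1.645, 0.853, -1.644]
wrist_force: [1.0, 1.0, -0.1]
width: 0.996
 cur [0.4136 0.0357 0.2252] jaw -35.1 q6 0.64 t 1.4 F [ 1.   1.  -0.1] w 0.996 
  dp [ 2.54 29.91 24.52] rot [ 0.039 -0.    -0.001]
```

```bash
python3 -m creep '[{"grip":8.5,"dp":[1,16,13],"rotation":[0.04,0,0]},{"grip":8.5,"dp":[1,16,13],"rotation":[0.04,0,0]},{"grip":8.5,"dp":[1,16,13],"rotation":[0.04,0,0]},{"grip":8.5,"dp":[1,16,13],"rotation":[0.04,0,0]},{"grip":8.5,"dp":[1,16,13],"rotation":[0.04,0,0]}]'
python3 -m creep '[{"grip":8.5,"dp":[1,13,10.8],"rotation":[0,0,0]},{"grip":8.5,"dp":[1,13,10.8],"rotation":[0,0,0]},{"grip":8.5,"dp":[1,13,10.8],"rotation":[0,0,0]},{"grip":8.5,"dp":[1,13,10.8],"rotation":[0,0,0]},{"grip":8.5,"dp":[1,13,10.8],"rotation":[0,0,0]}]'
python3 -c "
from go import *
go([.517,-.337,.2],-37.4)
p,d=bot.read_camera('wrist'); cv2.imwrite('pics/w1.png',p[:,:,::-1]); np.save('w1.npy',d)
c=bot.get_calibration('wrist'); np.savez('w1c.npz',**c)
"
```

```text
time: 1.82
tool_pos: [0.4709, -0.1623, 0.2151]
tcp_rot: [1.668, 0.83, -1.668]
wrist_force: [0.6, -0.0, -0.0]
width: 0.999
time: 2.23
tool_pos: [0.5102, -0.3309, 0.2042]
tcp_rot: [1.668, 0.824, -1.671]
wrist_force: [-0.3, 0.7, 0.3]
width: 0.992
 cur [ 0.5102 -0.3309  0.2042] jaw -37.3 q6 0.04 t 2.2333 F [-0.3  0.7  0.3] w 0.992 
  dp [0.42 0.91 0.07] rot [ 0.002  0.002 -0.002]
```

View pics/w1.png

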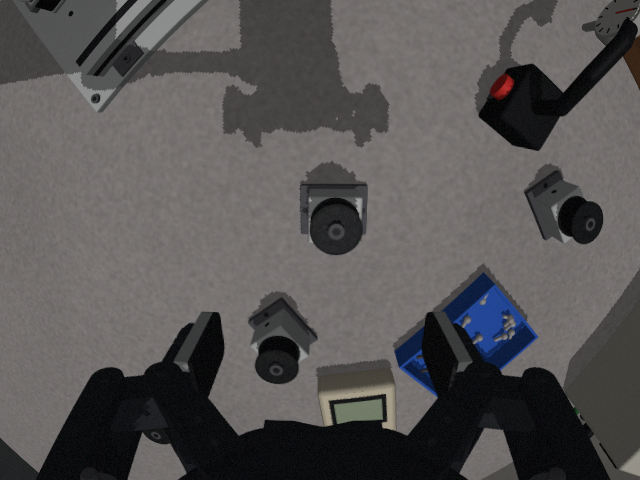

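The wrist view shows the target block at about (335,220), nearly aligned with the jaws, which are spread left-right in the picture. The two similar blocks are at (280,340) and (565,205). I'll enlarge the target.

```bash
python3 -c "
import cv2
p=cv2.imread('pics/w1.png'); cv2.imwrite('pics/w1c.png',cv2.resize(p[160:265,270:400],None,fx=5.5,fy=5.5,interpolation=cv2.INTER_CUBIC))"
```

```text
(no output)
```

View pics/w1c.png

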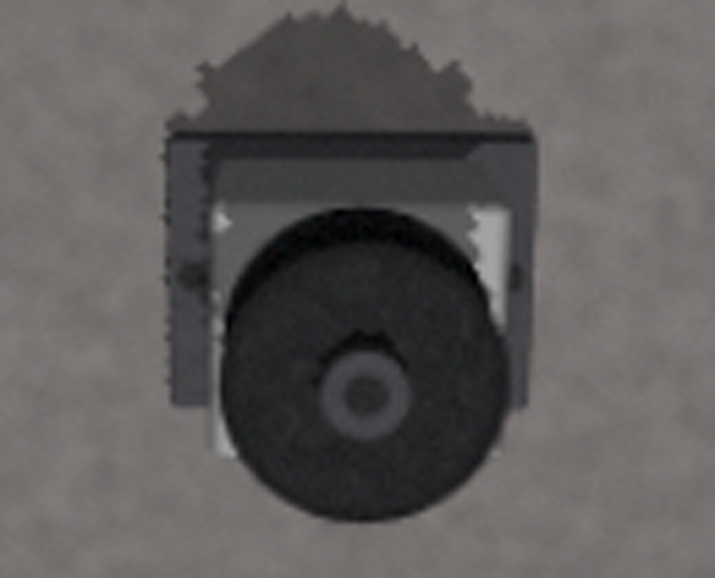

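```bash
python3 -c "
from h import *
c=dict(np.load('w1c.npz')); C=(c,R.from_rotvec(c['rvec']).as_matrix(),c['tvec'])
f=lambda u,v,z: onz('wrist',270+u/5.5,160+v/5.5,z,C)[:2]
A=[f(170,137,.008),f(535,137,.008),f(525,405,.008),f(172,405,.008)]
for i in range(4):
  d=A[(i+1)%4]-A[i]; print(A[i].round(4),np.linalg.norm(d).round(4),np.rad2deg(np.arctan2(d[1],d[0])).round(1))
print(np.mean(A,0)); print('bolt',f(365,393,.072))
print('blk',f(215,208,.043),f(505,208,.043))
"
```

```text
[ 0.51   -0.2968] 0.0589 -37.2
[ 0.5569 -0.3324] 0.0456 -127.6
[ 0.5291 -0.3685] 0.0591 142.7
[ 0.4821 -0.3327] 0.0454 52.2
[ 0.5195304 -0.3325886]
bolt [ 0.51935039 -0.33287854]
blk [ 0.5142195  -0.30517559] [ 0.54774306 -0.33059849]
```

```bash
python3 -c "
from go import *
go([.5195,-.3328,.027],-37.3)"
```

```text
cur [ 0.5096 -0.3282  0.2041] jaw -37.3 q6 0.04 t 2.2833 F [ 0.5  0.6 -0.6] w 0.998 
  dp [17.71  1.07 -0.25] rot [0.    0.001 0.   ]
```

The arm was still settling during that picture and moved about 3 mm before I read the calibration. I'll take a settled second look from a little lower.

```bash
python3 -m creep '[{"grip":8.5,"dp":[4,1.2,0.2],"rotation":[0,0,0]},{"grip":8.5,"dp":[4,1.2,0.2],"rotation":[0,0,0]},{"grip":8.5,"dp":[4,1.2,0.2],"rotation":[0,0,0]},{"grip":8.5,"dp":[4,1.2,0.2],"rotation":[0,0,0]}]'
python3 -c "
from go import *
c=bot.get_calibration('wrist'); np.savez('w2c.npz',**c)
p,d=bot.read_camera('wrist'); cv2.imwrite('pics/w2.png',p[:,:,::-1]); np.save('w2.npy',d)
go([.519,-.336,.027],-37.3)
cv2.imwrite('pics/w2c.png',cv2.resize(p[150:290,260:400,::-1],None,fx=4,fy=4,interpolation=cv2.INTER_CUBIC))"
```

```text
time: 2.62
tool_pos: [0.5177, -0.3321, 0.1657]
tcp_rot: [1.667, 0.832, -1.668]
wrist_force: [0.1, 0.5, -0.0]
width: 0.992
 cur [ 0.5184 -0.3326  0.1668] jaw -37.0 q6 0.03 t 2.6667 F [0.4 0.8 1.1] w 0.994 
  dp [13.98  0.24  0.24] rot [ 0.005 -0.    -0.001]
```

View pics/w2c.png

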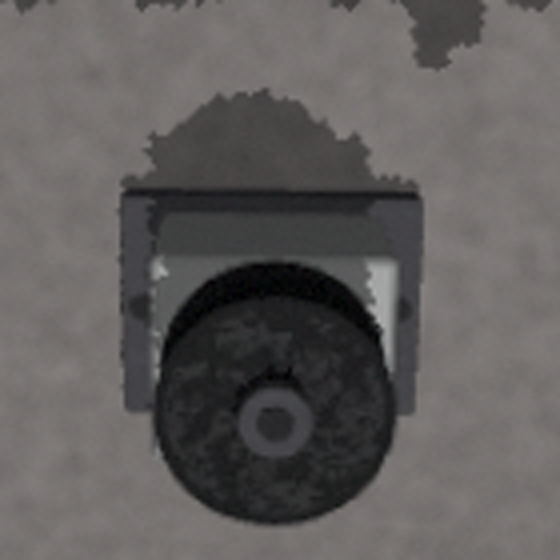

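The foot corners are at crop (122,193), (421,195), (414,412) and (126,412), and the bolt is at (275,424).

```bash
python3 -c "
from go import *
c=dict(np.load('w2c.npz')); C=(c,R.from_rotvec(c['rvec']).as_matrix(),c['tvec'])
f=lambda u,v,z: onz('wrist',260+u/4,150+v/4,z,C)[:2]
A=[f(122,193,.008),f(421,195,.008),f(414,412,.008),f(126,412,.008)]
for i in range(4):
  d=A[(i+1)%4]-A[i]; print(A[i].round(4),np.linalg.norm(d).round(4),np.rad2deg(np.arctan2(d[1],d[0])).round(1))
print(np.mean(A,0)); print('bolt',f(275,424,.072))
go([.519,-.336,.027],-37.3)
"
```

```text
[ 0.5109 -0.2997] 0.059 -37.4
[ 0.5578 -0.3356] 0.0458 -126.9
[ 0.5303 -0.3722] 0.0595 142.9
[ 0.4828 -0.3363] 0.0461 52.5
[ 0.52047171 -0.33594866]
bolt [ 0.51998565 -0.33634575]
 cur [ 0.5184 -0.3326  0.1668] jaw -37.0 q6 0.03 t 2.6667 F [0.4 0.8 1.1] w 0.994 
  dp [13.98  0.24  0.24] rot [ 0.005 -0.    -0.001]
```

```bash
python3 -m creep '[{"grip":8.5,"dp":[4,0.3,0.2],"rotation":[0,0,0]},{"grip":8.5,"dp":[8,0.3,0.2],"rotation":[0,0,0]},{"grip":8.5,"dp":[11.5,0.3,0.2],"rotation":[0,0,0]},{"grip":8.5,"dp":[13.9,0.3,0.2],"rotation":[0,0,0]},{"grip":8.5,"dp":[13.9,0.3,0.2],"rotation":[0,0,0]}]'
python3 -m creep '[{"grip":3,"dp":[0,0,0],"rotation":[0,0,0]},{"grip":3,"dp":[0,0,0],"rotation":[0,0,0]},{"grip":3,"dp":[0,0,0],"rotation":[0,0,0]},{"grip":3,"dp":[0,0,0],"rotation":[0,0,0]},{"grip":3,"dp":[0,0,0],"rotation":[0,0,0]}]' 50
python3 -c "
from go import *
go([.52,-.336,.027],-37.3)"
```

```text
time: 3.08
tool_pos: [0.516, -0.3337, 0.0223]
tcp_rot: [1.666, 0.839, -1.673]
wrist_force: [-1.2, 1.3, -0.1]
width: 0.992
time: 3.5
tool_pos: [0.5207, -0.3376, 0.0299]
tcp_rot: [1.669, 0.827, -1.665]
wrist_force: [-1.2, 1.7, 6.5]
width: 0.509
 cur [ 0.5207 -0.3376  0.0299] jaw -37.1 q6 0.03 t 3.5 F [-1.2  1.7  6.5] w 0.509 
  dp [ 0.29 -0.16 -0.08] rot [ 0.004 -0.    -0.004]
```

Width is 0.509 of 85.4 mm, or 43.5 mm, which fits a grip across the 44 mm faces. Lifting.

```bash
python3 -m creep '[{"grip":3,"dp":[0,0,0],"rotation":[0,0,0]},{"grip":3,"dp":[-2,0,0],"rotation":[0,0,0]},{"grip":3,"dp":[-5,0,0],"rotation":[0,0,0]},{"grip":3,"dp":[-9,0,0],"rotation":[0,0,0]},{"grip":3,"dp":[-12,0,0],"rotation":[0,0,0]}]'
python3 -c "
from go import *
go([.589,-.03,.16],2.64)"
```

```text
time: 3.92
tool_pos: [0.5191, -0.3367, 0.1488]
tcp_rot: [1.668, 0.829, -1.667]
wrist_force: [2.3, -1.6, -4.3]
width: 0.505
 cur [ 0.5191 -0.3367  0.1488] jaw -37.1 q6 0.03 t 3.9167 F [ 2.3 -1.6 -4.3] w 0.505 
  dp [ -1.13 -12.91 -28.68] rot [-0.693  0.    -0.001]
```

```bash
python3 -m creep '[{"grip":3,"dp":[-1.2,-8,-18],"rotation":[-0.6,0,0]},{"grip":3,"dp":[-1.2,-8,-18],"rotation":[-0.6,0,0]},{"grip":3,"dp":[-1.2,-8,-18],"rotation":[-0.6,0,0]},{"grip":3,"dp":[-1.2,-8,-18],"rotation":[-0.6,0,0]},{"grip":3,"dp":[-1.2,-8,-18],"rotation":[-0.6,0,0]}]'
python3 -c "
from go import *
go([.589,-.03,.16],2.64)"
```

```text
time: 4.33
tool_pos: [0.5637, -0.1417, 0.1591]
tcp_rot: [1.24, 1.19, -1.238]
wrist_force: [1.3, 0.1, -6.4]
width: 0.508
 cur [ 0.5637 -0.1417  0.1591] jaw -2.3 q6 -0.25 t 4.3333 F [ 1.3  0.1 -6.4] w 0.508 
  dp [ -0.08   2.08 -11.27] rot [-0.087 -0.001 -0.001]
```

```bash
python3 -m creep '[{"grip":3,"dp":[0,2.1,-11.2],"rotation":[-0.09,0,0]},{"grip":3,"dp":[0,2.1,-11.2],"rotation":[-0.09,0,0]},{"grip":3,"dp":[0,2.1,-11.2],"rotation":[-0.09,0,0]},{"grip":3,"dp":[0,2.1,-11.2],"rotation":[-0.09,0,0]},{"grip":3,"dp":[0,2.1,-11.2],"rotation":[-0.09,0,0]}]'
python3 -m creep '[{"grip":3,"dp":[0,0,0],"rotation":[0,0,0]},{"grip":3,"dp":[0,0,0],"rotation":[0,0,0]}]'
python3 -c "
from go import *
go([.589,-.03,.16],2.64)
c=bot.get_calibration('wrist'); np.savez('w3c.npz',**c)
p,d=bot.read_camera('wrist'); cv2.imwrite('pics/w3.png',p[:,:,::-1]); np.save('w3.npy',d)
p,d=bot.read_camera('top'); cv2.imwrite('pics/top3.png',p[:,:,::-1]);np.save('top3.npy',d)
go([.589,-.03,.16],2.64)
"
```

```text
time: 4.75
tool_pos: [0.5899, -0.032, 0.1586]
tcp_rot: [1.174, 1.231, -1.175]
wrist_force: [-0.7, -1.0, -6.3]
width: 0.508
time: 4.92
tool_pos: [0.5896, -0.0349, 0.1583]
tcp_rot: [1.178, 1.229, -1.178]
wrist_force: [-0.5, 0.5, -6.2]
width: 0.507
 cur [ 0.5896 -0.0349  0.1583] jaw 2.4 q6 -0.14 t 4.9167 F [-0.5  0.5 -6.2] w 0.507 
  dp [-0.17 -0.04 -0.5 ] rot [-0.004  0.     0.   ]
 cur [ 0.5897 -0.0353  0.1583] jaw 2.4 q6 -0.14 t 5.0167 F [ 0.2 -0.5 -6.2] w 0.506 
  dp [-0.17 -0.05 -0.53] rot [-0.005  0.     0.   ]
```

View pics/w3.png

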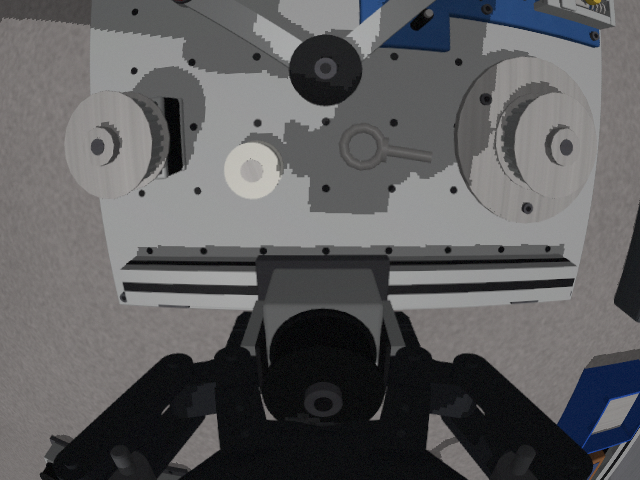

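```bash
python3 -c "
from go import *
c=dict(np.load('w3c.npz')); C=(c,R.from_rotvec(c['rvec']).as_matrix(),c['tvec'])
f=lambda u,v,z: onz('wrist',u,v,z,C)[:2]
a,b=f(97,146,.094),f(566,147,.094); O=(a+b)/2; d=b-a; print('pulleys',a,b,np.linalg.norm(d),np.rad2deg(np.arctan2(d[1],d[0])),'O',O)
r=f(325,68,.084); th=np.deg2rad(2.6); Rr=np.array([[np.cos(th),-np.sin(th)],[np.sin(th),np.cos(th)]]); print('roller',r,(r-O)@Rr)
print('foot corners',f(258,256,.130),f(390,256,.130),)
p=cv2.imread('pics/w3.png'); cv2.imwrite('pics/w3c.png',cv2.resize(p[235:320,110:270],None,fx=5,fy=5,interpolation=cv2.INTER_CUBIC))
"
```

```text
pulleys [0.45537038 0.0361262 ] [0.73231702 0.04844096] 0.27722030144347964 2.5460467942666285 O [0.5938437  0.04228358]
roller [0.58683441 0.0765679 ] [-0.00544683  0.03456699]
foot corners [ 0.5597464  -0.01311653] [ 0.62008583 -0.01059811]
```

View pics/w3c.png

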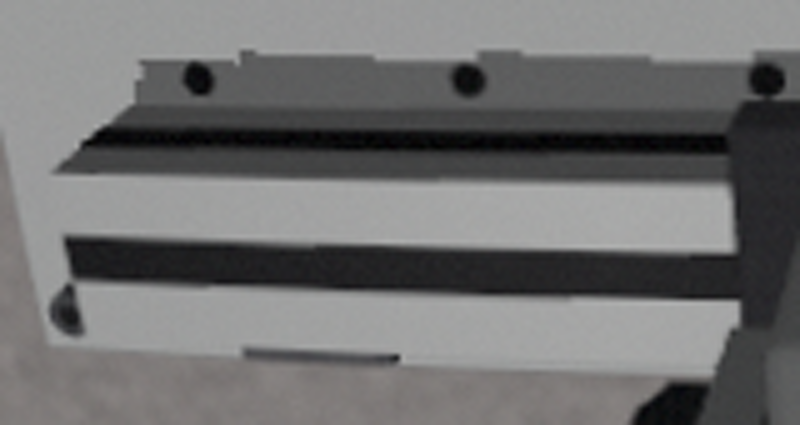

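```bash
python3 -c "
from go import *
c=dict(np.load('w3c.npz')); C=(c,R.from_rotvec(c['rvec']).as_matrix(),c['tvec'])
f=lambda u,v,z: onz('wrist',110+u/5,235+v/5,z,C)[:2]
O=np.array([.5938,.0423]);th=np.deg2rad(2.58); Rr=np.array([[np.cos(th),-np.sin(th)],[np.sin(th),np.cos(th)]])
for u,v,z in [(65,175,.042),(440,181,.042),(720,184,.042),(150,105,.012),(440,107,.012),(700,111,.012)]: print(((f(u,v,z)-O)@Rr).round(4))
O2=np.array([.5924,.0407]); 
for OO in (O,O2): print(OO+Rr@[-.0055,-.077],OO+Rr@[-.0055,-.060])
"
```

```text
[-0.1665 -0.101 ]
[-0.1003 -0.1006]
[-0.0571 -0.1006]
[-0.1652 -0.1006]
[-0.1101 -0.1005]
[-0.0656 -0.101 ]
[ 0.59177167 -0.03486953] [ 0.59100643 -0.01788676]
[ 0.59037167 -0.03646953] [ 0.58960643 -0.01948676]
```

```bash
python3 -c "
from go import *
c=dict(np.load('w3c.npz')); C=(c,R.from_rotvec(c['rvec']).as_matrix(),c['tvec'])
f=lambda u,v,z: onz('wrist',u,v,z,C)[:2]
O=np.array([.5938,.0423]);th=np.deg2rad(2.58); Rr=np.array([[np.cos(th),-np.sin(th)],[np.sin(th),np.cos(th)]])
for n,u,v,z in [('spare',252,170,.034),('spare edge',252,198,.034),('eye',362,172,.02)]: print(n,((f(u,v,z)-O)@Rr).round(4))
go([.5912,-.0255,.06],2.58)
"
```

```text
spare [-0.0557 -0.0278]
spare edge [-0.0566 -0.0477]
eye [ 0.0216 -0.0319]
 cur [ 0.5897 -0.0353  0.1583] jaw 2.4 q6 -0.14 t 5.0167 F [ 0.2 -0.5 -6.2] w 0.506 
  dp [ 9.83  0.19 -0.97] rot [-0.004  0.     0.   ]
```

```bash
python3 -m creep '[{"grip":3,"dp":[0,0.2,-0.9],"rotation":[-0.004,0,0]},{"grip":3,"dp":[2,0.2,-0.9],"rotation":[-0.004,0,0]},{"grip":3,"dp":[5,0.2,-0.9],"rotation":[-0.004,0,0]},{"grip":3,"dp":[8,0.2,-0.9],"rotation":[-0.004,0,0]},{"grip":3,"dp":[9.5,0.2,-0.9],"rotation":[-0.004,0,0]}]'
python3 -m creep '[{"grip":3,"dp":[0,0,0],"rotation":[0,0,0]},{"grip":3,"dp":[0,0,0],"rotation":[0,0,0]}]'
python3 -c "
from go import *
c=bot.get_calibration('wrist'); np.savez('w4c.npz',**c)
p,d=bot.read_camera('wrist'); cv2.imwrite('pics/w4.png',p[:,:,::-1])
go([.5915,-.0265,.041],2.58)
"
```

```text
time: 5.43
tool_pos: [0.5893, -0.0249, 0.0597]
tcp_rot: [1.174, 1.235, -1.178]
wrist_force: [-2.1, -0.2, -7.2]
width: 0.506
time: 5.6
tool_pos: [0.5907, -0.025, 0.0622]
tcp_rot: [1.174, 1.233, -1.177]
wrist_force: [-0.4, 0.4, -5.4]
width: 0.505
 cur [ 0.5924 -0.0251  0.0639] jaw 2.7 q6 -0.13 t 5.65 F [-0.1  0.5 -5.6] w 0.5 
  dp [ 2.29 -0.1   0.13] rot [ 0.001 -0.    -0.001]
```

View pics/w4.png

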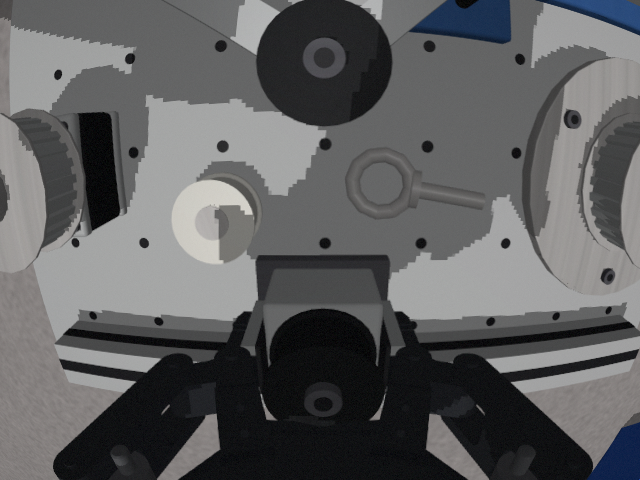

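The roller bolt is at column 324 and the block centre at column 323, so they are aligned. The foot is clear of both the rail and the white spare roller at (213,222). Lowering.

```bash
python3 -m creep '[{"grip":3,"dp":[0.7,-0.05,0.05],"rotation":[0,0,0]},{"grip":3,"dp":[1.2,-0.05,0.05],"rotation":[0,0,0]},{"grip":3,"dp":[1.7,-0.05,0.05],"rotation":[0,0,0]},{"grip":3,"dp":[1.9,-0.05,0.05],"rotation":[0,0,0]},{"grip":3,"dp":[1.9,-0.05,0.05],"rotation":[0,0,0]}]'
python3 -c "
from go import *
go([.5915,-.0345,.041],2.58)
"
```

```text
time: 6.07
tool_pos: [0.5906, -0.0254, 0.0437]
tcp_rot: [1.174, 1.232, -1.175]
wrist_force: [-0.9, 0.2, -7.1]
width: 0.507
 cur [ 0.5906 -0.0254  0.0437] jaw 2.7 q6 -0.13 t 6.0667 F [-0.9  0.2 -7.1] w 0.507 
  dp [0.27 0.04 0.91] rot [ 0.002 -0.     0.001]
```

```bash
python3 -m creep '[{"grip":3,"dp":[0.2,0.05,0],"rotation":[0,0,0]},{"grip":3,"dp":[0.35,0.05,0],"rotation":[0,0,0]},{"grip":3,"dp":[0.35,0.05,0],"rotation":[0,0,0]}]'
python3 -c "
from go import *
go([.5915,-.0345,.041],2.58)
"
```

```text
time: 6.32
tool_pos: [0.5921, -0.0254, 0.0419]
tcp_rot: [1.175, 1.231, -1.174]
wrist_force: [-3.8, 1.3, 1.5]
width: 0.501
 cur [ 0.5921 -0.0254  0.0419] jaw 2.7 q6 -0.13 t 6.3167 F [-3.8  1.3  1.5] w 0.501 
  dp [ 0.09 -0.11  0.9 ] rot [ 0.002  0.    -0.001]
```

The foot is on the plate: Fz rose by about 8 N. Sliding it to the rail.

```bash
python3 -m creep '[{"grip":3,"dp":[0,0,0.3],"rotation":[0,0,0]},{"grip":3,"dp":[0,0,0.6],"rotation":[0,0,0]},{"grip":3,"dp":[0,0,0.9],"rotation":[0,0,0]},{"grip":3,"dp":[0,0,1.1],"rotation":[0,0,0]},{"grip":3,"dp":[0,0,1.1],"rotation":[0,0,0]}]'
python3 -c "
from go import *
go([.5915,-.0345,.041],2.58)
"
```

```text
time: 6.73
tool_pos: [0.5936, -0.0357, 0.0419]
tcp_rot: [1.178, 1.23, -1.173]
wrist_force: [0.1, 8.7, 3.3]
width: 0.506
 cur [ 0.5936 -0.0357  0.0419] jaw 2.6 q6 -0.15 t 6.7333 F [0.1 8.7 3.3] w 0.506 
  dp [ 0.09 -0.2  -0.13] rot [ 0.001 -0.002 -0.003]
```

```bash
python3 -m creep '[{"grip":3,"dp":[0,-0.1,0.2],"rotation":[0,0,0]},{"grip":3,"dp":[0,-0.1,0.25],"rotation":[0,0,0]},{"grip":3,"dp":[0,-0.1,0.25],"rotation":[0,0,0]}]'
python3 -c "
from go import *
go([.5915,-.0345,.041],2.58)
c=bot.get_calibration('wrist'); np.savez('w5c.npz',**c)
p,d=bot.read_camera('wrist'); cv2.imwrite('pics/w5.png',p[:,:,::-1])
go([.5915,-.0345,.041],2.58)
"
```

```text
time: 6.98
tool_pos: [0.5935, -0.0359, 0.0421]
tcp_rot: [1.182, 1.231, -1.17]
wrist_force: [2.0, 14.9, 2.2]
width: 0.505
 cur [ 0.5935 -0.0359  0.0421] jaw 2.6 q6 -0.16 t 6.9833 F [ 2.  14.9  2.2] w 0.505 
  dp [ 0.11 -0.2  -0.15] rot [ 0.    -0.005 -0.005]
 cur [ 0.5935 -0.0359  0.042 ] jaw 2.6 q6 -0.16 t 7.0333 F [ 2.4 15.1  2.2] w 0.509 
  dp [ 0.1  -0.2  -0.15] rot [ 0.    -0.005 -0.005]
```

View pics/w5.png

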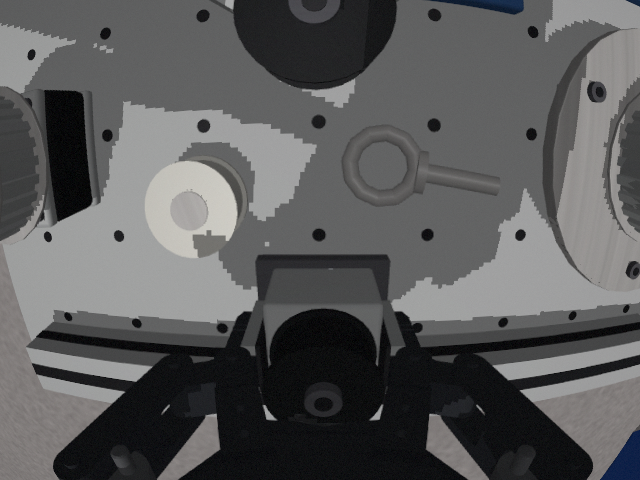

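```bash
python3 -c "
from go import *
c=dict(np.load('w5c.npz')); C=(c,R.from_rotvec(c['rvec']).as_matrix(),c['tvec'])
f=lambda u,v,z: onz('wrist',u,v,z,C)[:2]
th=np.deg2rad(2.58);ex=np.array([np.cos(th),np.sin(th)]);ey=np.array([-ex[1],ex[0]])
r=f(316,1,.084);r2=f(316,40,.08);b=f(323,401,.084);k=(f(258,256,.014)+f(390,256,.014))/2
for n,q in [('roller',r),('r2',r2),('block bolt',b),('foot edge',k)]: print(n,q.round(4),'along',(q@ex).round(4),'across',(q@ey).round(4))
print(f(258,256,.02),f(390,256,.02))
"
```

```text
roller [0.5875 0.0763] along 0.5903 across 0.0498
r2 [0.5878 0.0674] along 0.5903 across 0.0408
block bolt [ 0.594  -0.0344] along 0.5919 across -0.0611
foot edge [ 0.5939 -0.0126] along 0.5928 across -0.0394
[ 0.5647887  -0.01158078] [ 0.62277248 -0.00909976]
```

The block is seated: y stopped at -0.0359 while the force rose from 9 to 15 N. It is about 2 mm from the roller along the rail. Easing off and releasing.

```bash
python3 -m creep '[{"grip":3,"dp":[-0.05,0,-0.25],"rotation":[0,0,0]},{"grip":4.4,"dp":[-0.05,0,-0.25],"rotation":[0,0,0]},{"grip":5,"dp":[-0.05,0,-0.25],"rotation":[0,0,0]},{"grip":6.2,"dp":[-0.05,0,-0.25],"rotation":[0,0,0]},{"grip":6.2,"dp":[-0.05,0,-0.25],"rotation":[0,0,0]}]'
python3 -m creep '[{"grip":6.2,"dp":[-1,0,0],"rotation":[0,0,0]},{"grip":6.2,"dp":[-4,0,0],"rotation":[0,0,0]},{"grip":6.2,"dp":[-8,0,0],"rotation":[0,0,0]},{"grip":6.2,"dp":[-12,0,0],"rotation":[0,0,0]},{"grip":6.2,"dp":[-16,0,0],"rotation":[0,0,0]}]'
python3 -m creep '[{"grip":6.2,"dp":[0,0,0],"rotation":[0,0,0]},{"grip":6.2,"dp":[0,0,0],"rotation":[0,0,0]}]'
python3 -c "
from go import *
c=bot.get_calibration('wrist'); np.savez('w6c.npz',**c)
p,d=bot.read_camera('wrist'); cv2.imwrite('pics/w6.png',p[:,:,::-1])
go([.491,.136,.25],92.6)
"
```

```text
time: 7.45
tool_pos: [0.5912, -0.0373, 0.0414]
tcp_rot: [1.174, 1.23, -1.175]
wrist_force: [0.0, 0.1, 0.2]
width: 0.729
time: 7.87
tool_pos: [0.5906, -0.0369, 0.2034]
tcp_rot: [1.174, 1.231, -1.175]
wrist_force: [0.3, 0.1, -0.6]
width: 0.729
time: 8.03
tool_pos: [0.5939, -0.0372, 0.2066]
tcp_rot: [1.178, 1.223, -1.169]
wrist_force: [0.1, -0.4, -0.9]
width: 0.726
 cur [ 0.5921 -0.0369  0.2035] jaw 2.7 q6 -0.15 t 8.0833 F [-0.7  0.2 -1.4] w 0.726 
  dp [ -4.69  -9.27 -17.74] rot [-1.57   0.004 -0.002]
```

View pics/w6.png

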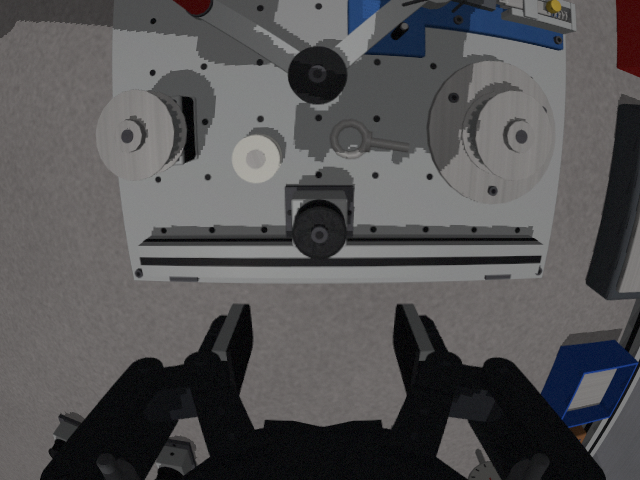

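The block stands upright at (319,215), its roller bolt at (319,234), with the tensioner roller bolt at (317,74). I'll check how flush it is.

```bash
python3 -c "
from go import *
c=dict(np.load('w6c.npz')); C=(c,R.from_rotvec(c['rvec']).as_matrix(),c['tvec'])
th=np.deg2rad(2.58);ex=np.array([np.cos(th),np.sin(th)]);ey=np.array([-ex[1],ex[0]])
def f(u,v,z):
  q=onz('wrist',u,v,z,C)[:2]; return np.array([q@ex,q@ey]).round(4)
print('foot far edge',f(286.5,185.5,.02),f(352.5,185.5,.02))
print('rail top edge',f(143,243.5,.042),f(540,243.5,.042),'roller',f(317,74,.084),'bolt',f(319,234,.084),'pulleys',f(127,136,.094),f(521,136,.094))
p=cv2.imread('pics/w6.png'); cv2.imwrite('pics/w6c.png',cv2.resize(p[175:275,250:390],None,fx=5.6,fy=5.6,interpolation=cv2.INTER_CUBIC))
p=cv2.imread('pics/w6.png'); cv2.imwrite('pics/w6d.png',cv2.resize(p[0:100,100:250],None,fx=5,fy=5,interpolation=cv2.INTER_CUBIC))
"
```

```text
foot far edge [ 0.5628 -0.0379] [ 0.6196 -0.038 ]
rail top edge [ 0.4314 -0.0829] [ 0.8008 -0.0838] roller [0.5895 0.0498] bolt [ 0.5908 -0.0611] pulleys [0.4564 0.0151] [0.7337 0.0156]
```

View pics/w6c.png

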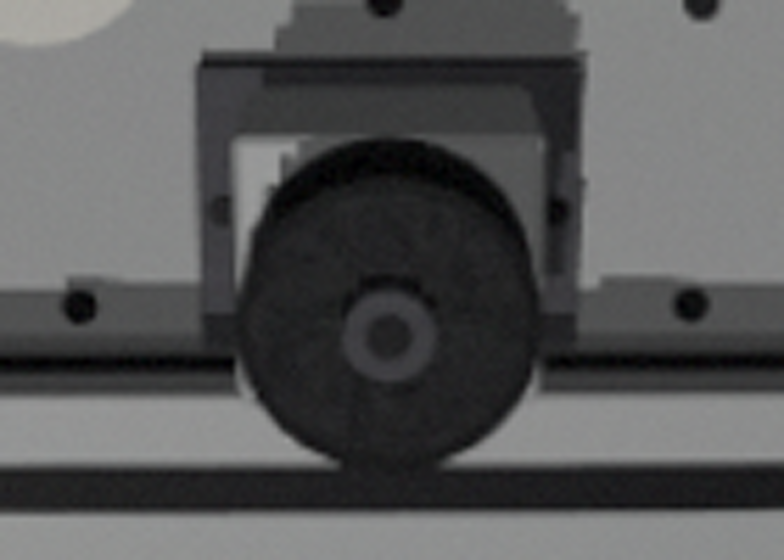

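The foot's far edge is 45.5 mm from the rail face (46 is flush), parallel to it, and 1.3 mm off the roller along the rail. Next, the handle.

```bash
python3 -m creep '[{"grip":6.2,"dp":[-1,-9,-15],"rotation":[-0.6,0,0]},{"grip":6.2,"dp":[-1,-9,-15],"rotation":[-0.6,0,0]},{"grip":6.2,"dp":[-1,-9,-15],"rotation":[-0.6,0,0]},{"grip":6.2,"dp":[-1,-9,-15],"rotation":[-0.6,0,0]},{"grip":6.2,"dp":[-1,-9,-15],"rotation":[-0.6,0,0]}]'
python3 -c "
from go import *
go([.4935,.1374,.2],96)
"
```

```text
time: 8.5
tool_pos: [0.4893, 0.1124, 0.209]
tcp_rot: [0.713, 1.457, -0.716]
wrist_force: [-0.2, -0.1, -0.1]
width: 0.725
 cur [0.4893 0.1124 0.209 ] jaw 37.6 q6 -0.48 t 8.5 F [-0.2 -0.1 -0.1] w 0.725 
  dp [ 0.9   1.86 -1.73] rot [-1.02  -0.007  0.002]
```

```bash
python3 -m creep '[{"grip":5.5,"dp":[0.5,1.0,-1.7],"rotation":[-0.6,0,0]},{"grip":5.5,"dp":[0.5,1.0,-1.7],"rotation":[-0.6,0,0]},{"grip":5.5,"dp":[0.5,1.0,-1.7],"rotation":[-0.6,0,0]},{"grip":5.5,"dp":[0.5,1.0,-1.7],"rotation":[-0.6,0,0]},{"grip":5.5,"dp":[0.5,1.0,-1.7],"rotation":[-0.6,0,0]}]'
python3 -m creep '[{"grip":5.5,"dp":[0,0,0],"rotation":[-0.42,0,0]},{"grip":5.5,"dp":[0,0,0],"rotation":[-0.42,0,0]},{"grip":5.5,"dp":[0,0,0],"rotation":[-0.42,0,0]},{"grip":5.5,"dp":[0,0,0],"rotation":[-0.42,0,0]},{"grip":5.5,"dp":[0,0,0],"rotation":[-0.42,0,0]}]'
python3 -c "
from go import *
c=bot.get_calibration('wrist'); np.savez('w7c.npz',**c)
p,d=bot.read_camera('wrist'); cv2.imwrite('pics/w7.png',p[:,:,::-1])
go([.4935,.1374,.2],96)
"
```

```text
time: 8.92
tool_pos: [0.4902, 0.1284, 0.2038]
tcp_rot: [0.248, 1.561, -0.251]
wrist_force: [-0.9, 0.1, 1.2]
width: 0.644
time: 9.33
tool_pos: [0.4904, 0.1282, 0.204]
tcp_rot: [-0.077, 1.574, 0.076]
wrist_force: [-0.1, 0.0, -0.3]
width: 0.641
 cur [0.4906 0.1283 0.2043] jaw 95.4 q6 -1.46 t 9.3833 F [ 0.3 -0.1 -0. ] w 0.643 
  dp [0.42 0.88 0.37] rot [-0.01  -0.004  0.001]
```

View pics/w7.png

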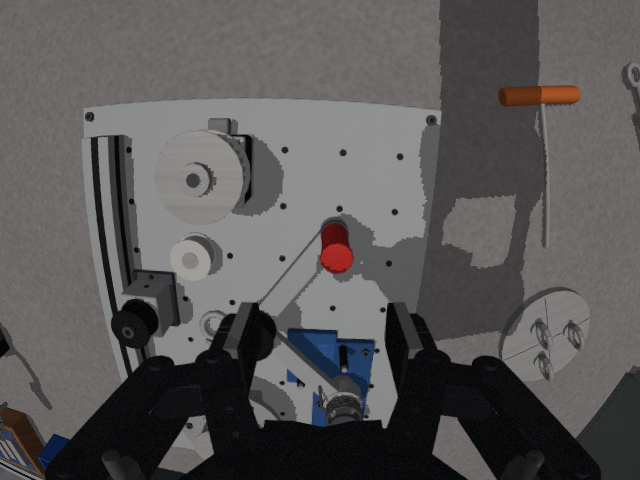

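The wrist view shows the red handle's top at (337,257) between the open jaws. The idler is standing at (145,300).

```bash
python3 -c "
from go import *
c=dict(np.load('w7c.npz')); C=(c,R.from_rotvec(c['rvec']).as_matrix(),c['tvec'])
p=cv2.imread('pics/w7.png');h=cv2.cvtColor(p,cv2.COLOR_BGR2HSV)
m=((h[...,1]>140)&(h[...,2]>170)&((h[...,0]<8)|(h[...,0]>172))).astype(np.uint8); m[:200]=0;m[300:]=0;m[:,:300]=0;m[:,380:]=0
x,y,w,hh=cv2.boundingRect(m);print(x,y,w,hh)
cc=(x+w/2,y+hh/2); print(cc,onz('wrist',*cc,.111,C))
q=onz('wrist',*cc,.111,C); go([q[0],q[1],.083],96)
"
```

```text
330 246 1 1
(330.5, 246.5) [0.48582995 0.13259728 0.111     ]
 cur [0.4906 0.1283 0.2043] jaw 95.4 q6 -1.46 t 9.3833 F [ 0.3 -0.1 -0. ] w 0.643 
  dp [12.13  0.48 -0.39] rot [-0.01  -0.004  0.001]
```

```bash
python3 -c "
from go import *
c=dict(np.load('w7c.npz')); C=(c,R.from_rotvec(c['rvec']).as_matrix(),c['tvec'])
q=onz('wrist',337,257,.111,C);print(q, onz('wrist',353,257,.111,C)-onz('wrist',321,257,.111,C)); go([q[0],q[1],.083],96)
"
```

```text
[0.49252374 0.13747808 0.111     ] [-0.00196235  0.02042019  0.        ]
 cur [0.4906 0.1283 0.2043] jaw 95.4 q6 -1.46 t 9.3833 F [ 0.3 -0.1 -0. ] w 0.643 
  dp [12.12  0.9   0.32] rot [-0.01  -0.004  0.001]
```

```bash
python3 -m creep '[{"grip":5.5,"dp":[0,0.9,0.3],"rotation":[0,0,0]},{"grip":5.5,"dp":[4,0.9,0.3],"rotation":[0,0,0]},{"grip":5.5,"dp":[8,0.9,0.3],"rotation":[0,0,0]},{"grip":5.5,"dp":[11,0.9,0.3],"rotation":[0,0,0]},{"grip":5.5,"dp":[11.8,0.9,0.3],"rotation":[0,0,0]}]'
python3 -m creep '[{"grip":5.5,"dp":[0,0,0],"rotation":[0,0,0]},{"grip":5.5,"dp":[0,0,0],"rotation":[0,0,0]}]'
python3 -c "
from go import *
bot.read_state()
p,d=bot.read_camera('wrist'); cv2.imwrite('pics/w8.png',p[:,:,::-1])
go([.493,.1375,.083],96)
"
```

```text
time: 9.8
tool_pos: [0.4894, 0.1374, 0.0824]
tcp_rot: [-0.076, 1.58, 0.074]
wrist_force: [-0.4, 0.1, -0.8]
width: 0.643
time: 9.97
tool_pos: [0.4945, 0.1383, 0.0887]
tcp_rot: [-0.075, 1.57, 0.075]
wrist_force: [0.1, 0.2, 1.5]
width: 0.643
 cur [0.4957 0.1386 0.09  ] jaw 95.5 q6 -1.44 t 10.0167 F [ 0.4 -0.   0.8] w 0.642 
  dp [ 0.7  -0.08 -0.28] rot [-0.009  0.003 -0.   ]
```

View pics/w8.png

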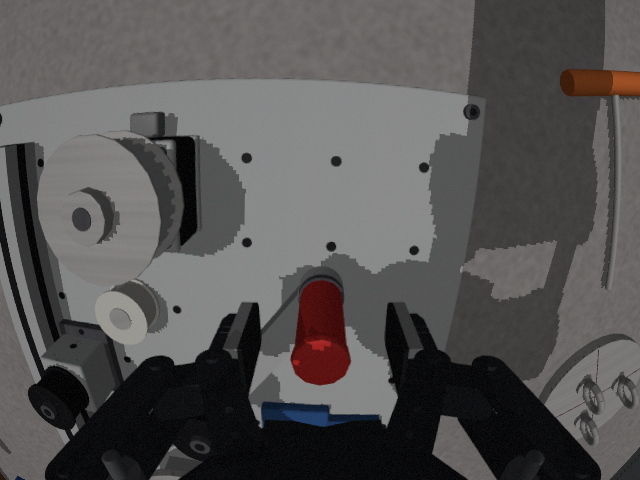

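The handle, top at (320,360), sits between the pads. Closing.

```bash
python3 -m creep '[{"grip":1,"dp":[0.4,-0.05,-0.2],"rotation":[0,0,0]},{"grip":1,"dp":[0.4,-0.05,-0.2],"rotation":[0,0,0]},{"grip":1,"dp":[0.4,-0.05,-0.2],"rotation":[0,0,0]},{"grip":1,"dp":[0.4,-0.05,-0.2],"rotation":[0,0,0]},{"grip":1,"dp":[0.4,-0.05,-0.2],"rotation":[0,0,0]}]' 50
python3 -c "
from go import *
go([.493,.1375,.083],96)
"
```

```text
time: 10.43
tool_pos: [0.4931, 0.1374, 0.0857]
tcp_rot: [-0.075, 1.567, 0.076]
wrist_force: [-1.5, -0.9, 6.5]
width: 0.219
 cur [0.4931 0.1374 0.0857] jaw 95.5 q6 -1.44 t 10.4333 F [-1.5 -0.9  6.5] w 0.219 
  dp [ 0.27  0.01 -0.01] rot [-0.009  0.002 -0.   ]
```

```bash
cat > arc.py <<'E'
from go import *
h0=np.array([.493,.1375]);th=np.deg2rad(2.58);ex=np.array([np.cos(th),np.sin(th)]);ey=np.array([-ex[1],ex[0]])
piv=h0+.18*ex+.02*ey
def P(t): c,s=np.cos(t),np.sin(t); d=h0-piv; return piv+np.array([c*d[0]+s*d[1],-s*d[0]+c*d[1]])
def est():
    q=bot.read_state()['tool_pos'][:2]-piv; d=h0-piv
    return np.arctan2(d[1],d[0])%(2*np.pi)-np.arctan2(q[1],q[0])%(2*np.pi), np.hypot(*q)
if __name__=='__main__':
    s=bot.read_state();M=R.from_rotvec(s['tcp_rot']).as_matrix();print('theta',est(),'F',s['wrist_force'].round(1),'z',s['tool_pos'][2].round(4))
    for t in np.arange(.05,.43,.03): print(round(t,2),(M.T@np.r_[P(t)-s['tool_pos'][:2],0]*100).round(2))
E
python3 arc.py
```

```text
theta (np.float64(-0.0007140328194727985), np.float64(0.18106305628818395)) F [-1.5 -0.9  6.5] z 0.0857
0.05 [ 0.    0.92 -0.04]
0.08 [ 0.    1.46 -0.03]
0.11 [ 0.    2.   -0.01]
0.14 [0.   2.55 0.02]
0.17 [0.   3.09 0.07]
0.2 [0.   3.63 0.14]
0.23 [0.   4.16 0.22]
0.26 [0.   4.7  0.33]
0.29 [0.   5.23 0.44]
0.32 [0.   5.75 0.57]
0.35 [0.   6.28 0.72]
0.38 [0.   6.8  0.88]
0.41 [0.   7.31 1.06]
```

```bash
python3 -m creep '[{"grip":1,"dp":[0,0.5,0],"rotation":[0.03,0,0]},{"grip":1,"dp":[0,1.1,0],"rotation":[0.06,0,0]},{"grip":1,"dp":[0,1.7,0],"rotation":[0.09,0,0]},{"grip":1,"dp":[0,2.3,0],"rotation":[0.12,0,0]},{"grip":1,"dp":[0,2.6,0],"rotation":[0.14,0,0]}]'
python3 arc.py
```

```text
time: 10.85
tool_pos: [0.4908, 0.1613, 0.0857]
tcp_rot: [0.031, 1.568, -0.037]
wrist_force: [0.6, -10.2, 7.7]
width: 0.221
theta (np.float64(0.13181541153486442), np.float64(0.18113874046760217)) F [  0.6 -10.2   7.7] z 0.0857
0.05 [ 0.01 -1.47  0.16]
0.08 [ 0.   -0.93  0.09]
0.11 [ 0.   -0.39  0.03]
0.14 [-0.    0.15 -0.01]
0.17 [-0.    0.69 -0.03]
0.2 [-0.01  1.23 -0.04]
0.23 [-0.01  1.78 -0.03]
0.26 [-0.01  2.32 -0.  ]
0.29 [-0.01  2.86  0.04]
0.32 [-0.01  3.4   0.09]
0.35 [-0.02  3.94  0.17]
0.38 [-0.02  4.48  0.26]
0.41 [-0.02  5.01  0.36]
```

```bash
python3 -m creep '[{"grip":1,"dp":[0,0.7,0],"rotation":[0.03,0,0]},{"grip":1,"dp":[0,1.4,0],"rotation":[0.06,0,0]},{"grip":1,"dp":[0,2.1,0],"rotation":[0.1,0,0]},{"grip":1,"dp":[0,2.8,0.05],"rotation":[0.14,0,0]},{"grip":1,"dp":[0,3.5,0.1],"rotation":[0.18,0,0]}]'
python3 arc.py
```

```text
time: 11.27
tool_pos: [0.4933, 0.1963, 0.0857]
tcp_rot: [0.174, 1.561, -0.179]
wrist_force: [1.7, -11.0, 7.0]
width: 0.22
theta (np.float64(0.326097675632274), np.float64(0.18121329061384836)) F [  1.7 -11.    7. ] z 0.0857
0.05 [ 0.02 -4.89  0.97]
0.08 [ 0.01 -4.38  0.8 ]
0.11 [ 0.01 -3.85  0.64]
0.14 [ 0.01 -3.33  0.51]
0.17 [ 0.01 -2.8   0.38]
0.2 [ 0.01 -2.27  0.28]
0.23 [ 0.01 -1.73  0.19]
0.26 [ 0.   -1.19  0.12]
0.29 [ 0.   -0.65  0.06]
0.32 [ 0.   -0.11  0.02]
0.35 [-0.    0.43 -0.01]
0.38 [-0.    0.98 -0.02]
0.41 [-0.    1.52 -0.01]
```

```bash
python3 -m creep '[{"grip":1,"dp":[0,0.5,0],"rotation":[0.03,0,0]},{"grip":1,"dp":[0,0.9,0],"rotation":[0.05,0,0]},{"grip":1,"dp":[0,1.3,0],"rotation":[0.07,0,0]},{"grip":1,"dp":[0,1.3,0],"rotation":[0.07,0,0]},{"grip":1,"dp":[0,1.3,0],"rotation":[0.07,0,0]}]'
python3 arc.py | head -1
python3 -c "
from go import *
C=bot.get_calibration('wrist'); np.savez('w9c.npz',**C)
for n in ['top','side','wrist']:
  p,d=bot.read_camera(n); cv2.imwrite('pics/%s9.png'%n,p[:,:,::-1]); np.save(n+'9.npy',d)
"; python3 arc.py | head -1
```

```text
time: 11.68
tool_pos: [0.4958, 0.2084, 0.0857]
tcp_rot: [0.227, 1.557, -0.233]
wrist_force: [-1.7, -11.9, 9.1]
width: 0.221
theta (np.float64(0.3943065066411853), np.float64(0.1812413586669997)) F [ -1.7 -11.9   9.1] z 0.0857
theta (np.float64(0.3934235650745106), np.float64(0.181226931644481)) F [ -1.9 -11.4   9.4] z 0.0857
```

View pics/top9.png

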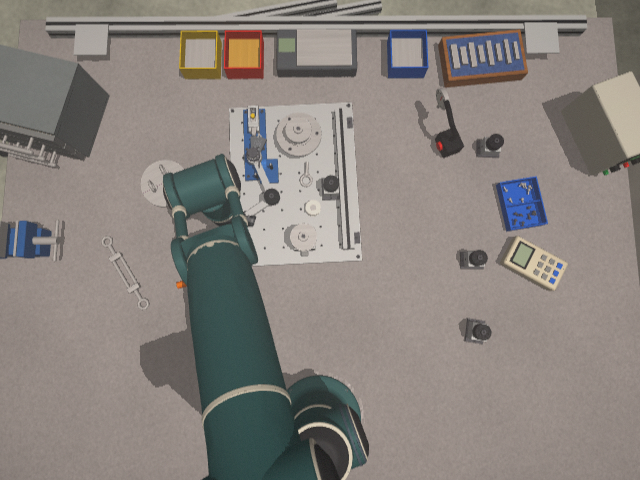

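View pics/wrist9.png

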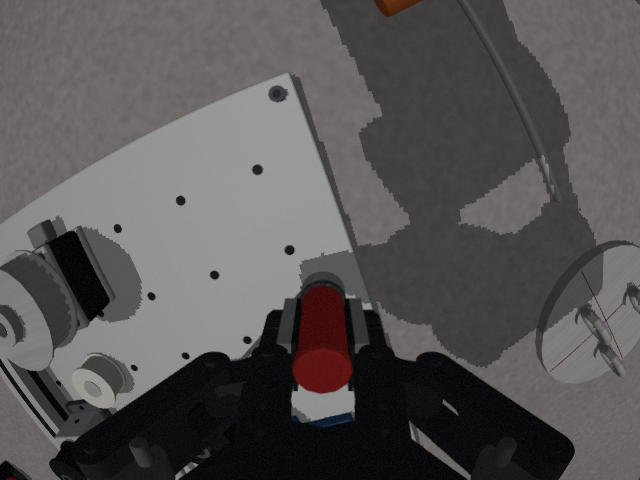

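View pics/side9.png

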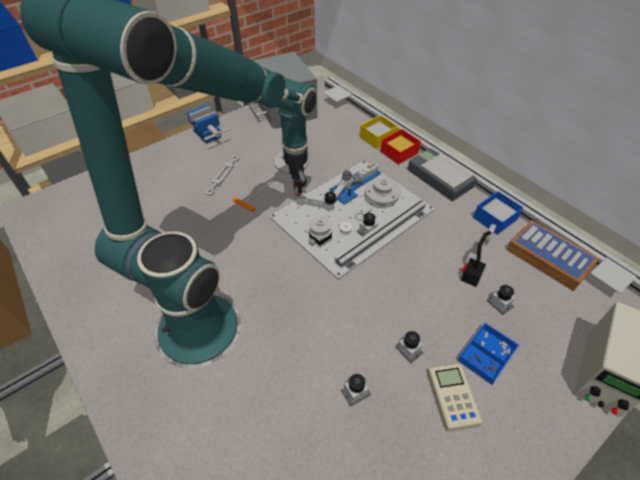

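The arm is pushed back and the handle is held between the pads. The idler still stands by the rail at top (330,184), and the tensioner roller has moved from (288,186) to (271,197). I'll check the arm angle from the roller, and the pawl and idler.

```bash
python3 - <<'E'
from go import *
C=cal('top')
def roll(fn,npy,box):
    D=np.load(npy); u0,v0,u1,v1=box
    p=cv2.imread(fn); q=np.array([dpt('top',u,v,D,C) for v in range(v0,v1) for u in range(u0,u1) if p[v,u].max()<75])
    q=q[(q[:,2]>.07)&(q[:,2]<.09)]; return np.array(cv2.minEnclosingCircle(q[:,:2].astype(np.float32))[0]),len(q)
a,n=roll('pics/top0.png','top0.npy',(270,170,305,200)); b,m=roll('pics/top9.png','top9.npy',(260,185,283,210))
piv=np.array([.672-.003,.1656-.0015]); da,db=a-piv,b-piv
print(a,n,b,m,np.hypot(*da),np.hypot(*db),'theta',np.arctan2(da[1],da[0])%(2*np.pi)-np.arctan2(db[1],db[0])%(2*np.pi))
for k in ('0','9'):
    p=cv2.imread(f'pics/top{k}.png');h=cv2.cvtColor(p,cv2.COLOR_BGR2HSV);m=(h[...,0]>18)&(h[...,0]<35)&(h[...,1]>130);m[:100]=0;m[140:]=0;m[:,:235]=0;m[:,275:]=0
    v,u=np.nonzero(m);w=1;print('knob',u.mean(),v.mean(),len(u))
A=[cv2.resize(cv2.imread(f'pics/top{k}.png')[100:205,232:302],None,fx=5.6,fy=5.6,interpolation=cv2.INTER_CUBIC) for k in '09']
cv2.imwrite('pics/pawl9.png',np.hstack(A))
# idler roller vs rest
b,m=roll('pics/top9.png','top9.npy',(318,172,345,196)); th=np.deg2rad(2.6); print('idler',b,m,'along diff',(b-a)@[np.cos(th),np.sin(th)],'rig y',(b-[.5924,.0407])@[-np.sin(th),np.cos(th)])
E
```

```text
[0.5829004 0.0755625] 158 [0.55627716 0.11427435] 158 0.12349910636291522 0.12324380190244905 theta 0.3831598955713962
knob 252.35714285714286 115.21428571428571 14
knob 252.26666666666668 115.33333333333333 15
idler [ 0.5890432  -0.03624269] 98 along diff 0.001064654196483889 rig y -0.0767112046086671
```

View pics/pawl9.png

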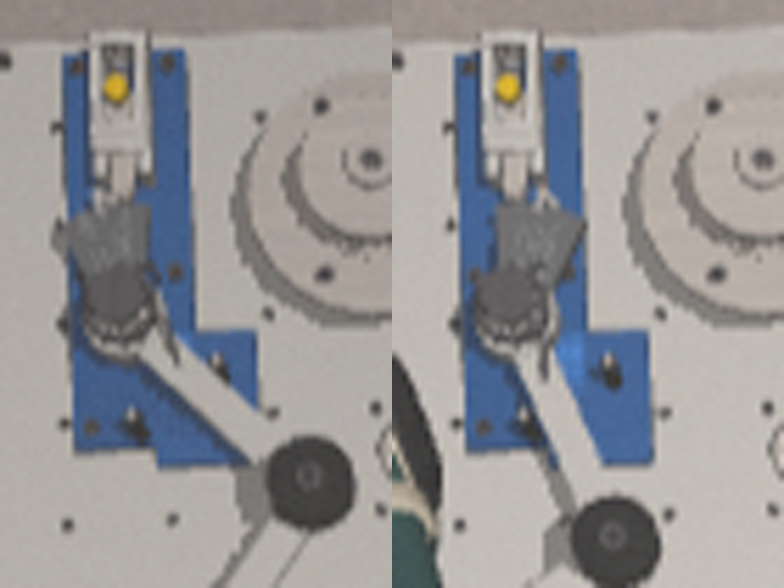

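Pawl is fully in: the yellow knob is back at the same pixel, with the tooth past it. Arm angle is 0.383 by the roller and 0.393 by the tool. A small nudge closer to the stop, then settle.

```bash
python3 -m creep '[{"grip":1,"dp":[0,0.2,0],"rotation":[0.01,0,0]},{"grip":1,"dp":[0,0.4,0],"rotation":[0.02,0,0]},{"grip":1,"dp":[0,0.4,0],"rotation":[0.02,0,0]},{"grip":1,"dp":[0,0.4,0],"rotation":[0.02,0,0]},{"grip":1,"dp":[0,0.4,0],"rotation":[0.02,0,0]}]'
python3 -m creep '[{"grip":1,"dp":[0,0,0],"rotation":[0,0,0]},{"grip":1,"dp":[0,0,0],"rotation":[0,0,0]},{"grip":1,"dp":[0,0,0],"rotation":[0,0,0]},{"grip":1,"dp":[0,0,0],"rotation":[0,0,0]},{"grip":1,"dp":[0,0,0],"rotation":[0,0,0]}]'
python3 arc.py|head -1
```

```text
time: 12.25
tool_pos: [0.4967, 0.2119, 0.0857]
tcp_rot: [0.242, 1.556, -0.249]
wrist_force: [-2.1, -12.2, 10.2]
width: 0.216
time: 12.67
tool_pos: [0.4967, 0.2119, 0.0857]
tcp_rot: [0.242, 1.556, -0.249]
wrist_force: [-1.9, -12.3, 9.4]
width: 0.223
theta (np.float64(0.4143542521600838), np.float64(0.18122532531455182)) F [ -1.9 -12.3   9.4] z 0.0857
```

The 12.3 N force matches the spring alone at about 0.41 rad (11.9 N), so the arm isn't on the stop and the pawl carries no load. The pose is stable, so I'm handing in.

```bash
python3 -c "
from h import *
print(bot.finish_job())"
```

```text
the job is handed in; nothing more can be done
None
```

The belt drive is ready and the job is handed in, with about 12.7 s on the clock. I stood the leftmost idler block against the fence rail and released it. Then I gripped the red handle, pushed the arm back past the catch and kept holding it there.

**Idler block:** It is upright, with its foot's far edge 45.5 mm from the rail face (46 mm is exactly flush) and parallel to it. The last top view puts it at rig y -76.7 mm, about 1 mm off the roller's rest position along the rail.

**Tensioner arm:** The tool position gives 0.414 rad, steady over the last 0.4 s, against the 0.44 back stop. Just before the final nudge, the tool gave 0.393 rad and the roller in the top view 0.383, so the two measures differ by about 0.01.

**Pawl and load:** The pawl's yellow knob was back at its starting place with the tooth past it; I checked this just before the final nudge. The 12.3 N push matches the spring alone (about 11.9 N), so I take it that neither the pawl nor the stop carries load.

**Disagreements and limits:**
- The top and wrist cameras differed by 2–3 mm throughout.
- One early wrist picture was taken while the arm was still settling, so I retook it.
- An upward force of 6–10 N stayed on the gripper while it held the handle.
- I didn't measure the bystanders again at the end; in the last views none looked moved. The robot arm hid most of the hex key and load disc from the top camera.

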